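# Locate the handle-billet carrier on the drilling jig

### The job

Take the aluminium carrier plate by the wooden handle billet standing on it and set it gently, flat, on the blue drilling jig, about a centimetre short of the red end stop. Push it sideways until its long edge bears on both steel dowels, then slide it along them until its end also bears on the nose of the red stop, and press it lightly (some 5 N on each) so that it bears on all three at once for a moment. Let go and leave it fully home against all three; push by feel, never with more than about 15 N on a dowel or the stop, and leave the jar, spool and screwdriver alone.

Things in the scene. Friction and masses are not known exactly. Their poses are not given: they have to be found in the camera images.
- carrier: Loose aluminium plate 120 mm (its x) by 80 mm (its y) by 15 mm thick, with a square wooden umbrella-handle billet 30 x 30 mm standing upright at its centre, from the plate's top up to 80 mm above the underside; the billet's sides are parallel to the plate's. Grasp it by the billet, from above. Origin: centre of the plate's underside. About 0.3 to 0.65 kg. Which way round it lies on the jig (a half turn) does not matter.
- jig_bed: Fixed blue jig bed 230 (x) by 150 (y) by 16 mm high; origin: centre of its underside. On its top stand two slippery steel dowels (dowel_near at x = -40 mm, dowel_far at x = +40 mm), 12 mm in diameter, 18 mm tall, on a grey bar near the -y edge, both at the same y = -50 mm give or take 4 mm: the setting differs and is not measured. The plate's long side goes against their +y sides.
- end_stop: Fixed red block 20 (x) by 50 (y) by 18 mm high on the bed's top; origin: centre of its underside, at bed x = 68 to 86 mm, y = +10 mm; axes as the bed's. On its side facing the bed's centre stands a slippery upright round steel nose (stop_nose: radius 8 mm, 20 mm high), its foremost line 16 mm from the origin along -x, give or take 4 mm (not measured): the plate's end bears on it.
- ferrule_jar: Bystander: amber glass jar with black cap, 48 mm in diameter, 70 mm high. Origin: centre of its underside.
- rib_spool: Bystander: white spool, 52 mm in diameter, 40 mm high. Origin: centre of its underside.
- driver: Bystander: screwdriver with an orange handle, 170 mm long, lying along its x. Origin: under its middle.
Not all that is in view belongs to the job. What is meant by the carrier is not green, orange or turquoise, and is the smaller of those in its own colour.

How it is judged:
By the outcome, as a careful person would: the job done as asked, in the order asked, and still so for the second after the job is handed in, with the robot touching nothing.
It also fails if it takes over 72 s, if anything falls off the work surface, if the arm or the gripper's body presses on something with over 40 N, if the wrist force passes 120 N, or if a joint passes its speed limit or range.

### The arm

A 7-joint arm with a two-finger parallel gripper is mounted at the origin on the work surface. World frame = base frame: x ahead of the robot, y to its left, z up, the work surface at z = 0. Lengths are in m, angles in rad, forces in N, time in s.
With the tool pointing down it reaches from about 0.4 to 0.85 m from the base axis. Payload 4.5 kg.
Tool frame: the origin (TCP) lies midway between the tips of the shut fingers; the grasp point (between the pads) lies 19 mm behind it; z points along the fingers, y is the line along which they close (so a half turn about z gives the same grasp; the last joint's range is limited). The gripper opens to 88 mm and grips with 3 to 60 N. Pads are 18 mm wide; open, the fingers measure 123 mm over their backs; the gripper's body (75 mm by 187 mm) begins 45 mm behind the grasp point.
Start: joints at [0.034, 0.689, -0.195, 1.565, 0.157, 0.902, -0.215], TCP at [0.625, 0, 0.239] pointing down, gripper open.
Joint ranges: [-3.01, 3.01], [-0.46, 2.08], [-1.47, 1.51], [0.13, 2.56], [-1, 4.14], [0.04, 2.09], [-2.66, 2.66]. Speed limits (rad/s): [2.57, 2.57, 3.14, 3.14, 3.14, 3.14, 3.14].

### API

Orientations are given as a unit quaternion [x, y, z, w].
In Python, from plant import r gives the robot as it stands.
- The arm moves only by the tool carry_out, never from a script. Its argument "plan" is a list of rows, each an object with "rot": the turn, a rotation vector about the tool's x, y, z in rad, a list of three; "xyz": the shift along the tool's x, y, z in m, a list of three; "grip": the closure in counts, from 0 (fully open) to 255 (shut). In form: [{"rot": [wx, wy, wz], "xyz": [dx, dy, dz], "grip": grip}, ...]. A call has 1 to 8 rows; each row is the pose to reach, as a shift and turn from the pose commanded when the call began, along the tool's axes at that moment; what a row does not reach only later rows make up. A row lasts 1/12 s, in which the tool goes at most 41.7 mm and 7.16 degrees, less where a joint would pass 70% of its speed; a pose out of reach is approached as far as the arm can. A call with a gripper value outside its range is refused whole. The fingers move at their own pace and stop on an object; "squeeze" is the grip in N (left out, the last holds). Time passes only in rows, so rows that repeat a pose let the fingers close. It gives the time, the measured TCP pose, the force, the opening and the grip force at its end, in the units of the state.
- r.get_state(): the state, without advancing time (a new reading comes with each control period).
- r.snapshot(name): name is "scene" or "side" or "wrist"; returns the picture (480x640x3 uint8, red, green, blue); there is no depth.
- r.camera_params(name): a dict with "fx", "fy", "cx", "cy" (pixels), "position" and "attitude" of the camera in the world; the wrist camera has in their place "hand_eye" (4x4, takes a point from camera to tool coordinates, whose origin is the TCP and whose axes are the flange's). Camera axes: x right, y down, z forward; pixel columns grow to the right and rows downward; lengths in m; the calibration is good to about 2 mm. A picture is of the moment at which its call begins: read the wrist's pose just before it. camera_params takes no time and is no camera call.
- r.finish_job(): hands the job in; it is judged then, once.
The state is a dict: "clock": time; "q": joint angles; "qd": joint speeds; "joint_torque": joint torques, N m; "tool_pos": TCP position; "eef_rot": TCP orientation; "contact_force": force on the tool from outside, world axes, zero at the start; "moment": the same for the moment, N m; "opening": opening from 0.0 (shut) to 1.0 (fully open); "finger_force": force on a finger pad.
Only numpy, scipy, OpenCV 4.12 (cv2) and the standard library are available. Lean on these libraries where they do the work, as an engineer would, in place of code of your own. Each camera call takes 0.05 s, during which the arm holds its last target. There are 200 camera calls.

## Working session

There is one attempt and no reset: what is moved stays moved. The work goes in short steps, Python scripts to look and compute and a tool call to move; the robot and the scene stay as the last step left them, time stands still between calls to the robot, and variables do not carry over. Pictures are saved under pics/ and viewed, at most 10 in all, crops included, and the job is handed in when it is done.

Besides the shell and the picture viewer there is one more tool, called after "Call:" by a JSON object that holds its "method" and its "body", one argument or row to a line. carry_out: Moves the arm, as the interface text tells. Its arguments: {"type":"object","properties":{"plan":{"type":"array"},"squeeze":{"type":"number"}},"required":["plan"]}

```bash
mkdir -p pics; ls; python3 - <<'E'
from plant import r
import cv2,numpy as np
s=r.get_state(); print(s)
for n in("scene","side"):
    im=r.snapshot(n); cv2.imwrite(f"pics/{n}0.png",im[:,:,::-1]); print(n,r.camera_params(n))
print(r.camera_params("wrist"))
E
```

```text
pics
{'clock': 0.0, 'q': array([ 0.03377932,  0.68996611, -0.19453601,  1.56632655,  0.15732121,
        0.90250353, -0.21508454]), 'qd': array([ 0.00044701, -0.00040778, -0.00099533, -0.00225044, -0.00075384,
       -0.00062159, -0.00072384]), 'joint_torque': array([ 3.38560185e-04, -5.27571630e+01, -1.26686912e+00, -1.53434461e+01,
       -5.26333472e-02,  6.56995355e-03,  1.65937727e-04]), 'tool_pos': array([ 6.24376075e-01, -3.01326364e-05,  2.37926409e-01]), 'eef_rot': array([ 7.07053967e-01,  7.07159013e-01, -6.85483913e-04, -5.89446798e-04]), 'contact_force': array([ 0.02536394,  0.24869045, -0.26947262]), 'moment': array([-0.02275676,  0.02452968,  0.01259004]), 'finger_force': 0.0, 'opening': 0.9995030107847908}
scene {'fx': 449.6439248470681, 'fy': 449.6439248470681, 'cx': 326.10961266179237, 'cy': 241.6994098463666, 'position': array([ 1.11234178, -0.26654261,  0.69726877]), 'attitude': array([ 0.78296662,  0.4816023 , -0.20401055, -0.33675241])}
side {'fx': 457.0666322487156, 'fy': 457.0666322487156, 'cx': 322.40339416596925, 'cy': 239.8510563937363, 'position': array([ 0.32892394, -0.83077135,  0.73702331]), 'attitude': array([ 0.8979136 , -0.08609041,  0.04150166, -0.42967106])}
{'fx': 368.7389562623647, 'fy': 368.7389562623647, 'cx': 320.6949747724952, 'cy': 240.65182630176344, 'hand_eye': array([[-6.07891106e-04, -9.65450533e-01, -2.60585684e-01,
         6.73463787e-02],
       [ 9.99999176e-01, -2.92170562e-04, -1.25031573e-03,
        -7.43128213e-04],
       [ 1.13098253e-03, -2.60586229e-01,  9.65449915e-01,
        -1.45387655e-01],
       [ 0.00000000e+00,  0.00000000e+00,  0.00000000e+00,
         1.00000000e+00]])}
```

View pics/scene0.png

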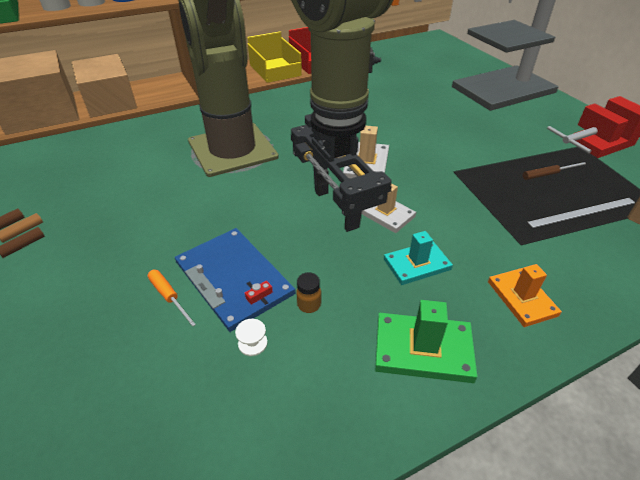

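View pics/side0.png

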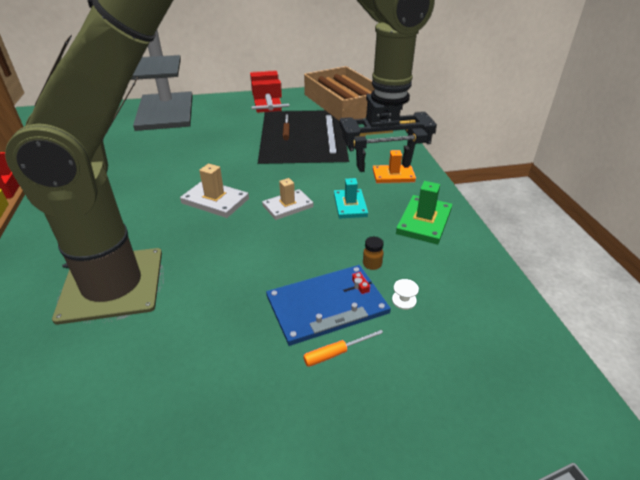

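Candidates for the carrier (side view): aluminium plate with tall billet (214,192), aluminium plate (288,200), turquoise (350,200), orange (395,170), green (426,215). By the description it is the smaller of the two aluminium ones, apparently (288,200). I will check this by measuring.

```bash
cat > h.py <<'E'
import numpy as np,cv2
from plant import r
from scipy.spatial.transform import Rotation as R
def cam(n,s=None):
    p=r.camera_params(n); K=(p['fx'],p['fy'],p['cx'],p['cy'])
    if n!='wrist': return K,R.from_quat(p['attitude']).as_matrix(),np.array(p['position'])
    T=np.eye(4); T[:3,:3]=R.from_quat(s['eef_rot']).as_matrix(); T[:3,3]=s['tool_pos']
    T=T@p['hand_eye']; return K,T[:3,:3],T[:3,3]
def cast(c,uv,z):
    K,A,o=c; uv=np.atleast_2d(uv).astype(float)
    d=np.c_[(uv[:,0]-K[2])/K[0],(uv[:,1]-K[3])/K[1],np.ones(len(uv))]@A.T
    return o+d*((z-o[2])/d[:,2])[:,None]
def proj(c,P):
    K,A,o=c; q=(np.atleast_2d(P)-o)@A; return np.c_[K[0]*q[:,0]/q[:,2]+K[2],K[1]*q[:,1]/q[:,2]+K[3]]
def blobs(m,amin=100):
    m=cv2.morphologyEx(m.astype(np.uint8)*255,cv2.MORPH_OPEN,np.ones((2,2)))
    cs,_=cv2.findContours(m,cv2.RETR_EXTERNAL,cv2.CHAIN_APPROX_NONE)
    return sorted([c[:,0] for c in cs if cv2.contourArea(c)>amin],key=lambda c:-cv2.contourArea(c))
def rect(P):
    (c,(w,h),a)=cv2.minAreaRect((P[:,:2]*1000).astype(np.float32))
    if w<h: w,h,a=h,w,a+90
    return np.round(c,1),round(w,1),round(h,1),round((a+90)%180-90,2)
E
python3 - <<'E'
from h import *
for n in("side","scene"):
    im=cv2.imread(f"pics/{n}0.png"); hsv=cv2.cvtColor(im,cv2.COLOR_BGR2HSV).astype(int); H,S,V=hsv[...,0],hsv[...,1],hsv[...,2]
    c=cam(n)
    for nm,m,z in(("alu",(S<40)&(V>150),.015),("bed",(H>100)&(H<125)&(S>120),.016),("red",((H<6)|(H>174))&(S>150),.034)):
        for b in blobs(m,60):
            u=b.mean(0)
            if u[1]<130 or b[:,0].max()>520: continue
            print(n,nm,u.round(),*rect(cast(c,b,z)))
    if n=="side":
        a=cv2.resize(im[255:375,255:435],None,fx=4.4,fy=4.4,interpolation=2)
        b=cv2.resize(im[150:230,170:350],None,fx=4.4,fy=4.4,interpolation=2)[:, :792]
        a=cv2.resize(im[255:345,255:435],None,fx=4.4,fy=4.4,interpolation=2)[:240+150]
        cv2.imwrite("pics/crop.png",cv2.resize(np.vstack([a[:, :792],b]),(600,int(600*(a.shape[0]+b.shape[0])/792))))
E
```

```text
side alu [214. 198.] [235.9 304.6] 162.9 110.1 -37.46
side alu [406. 295.] [ 644.  -172.3] 91.9 53.7 65.48
side alu [288. 204.] [437.6 230.1] 121.6 83.4 20.6
side alu [339. 320.] [ 484.4 -217. ] 117.1 21.6 11.37
side alu [332. 135.] [645.1 630.3] 284.4 18.3 81.24
side alu [365. 339.] [ 524.2 -273.8] 79.5 6.6 14.15
side bed [328. 303.] [ 471.2 -163.4] 231.6 158.7 11.58
side red [  6. 176.] [-376.4  513.3] 311.2 46.3 -64.08
scene alu [252. 337.] [ 637.1 -170.6] 79.0 53.6 -9.97
scene alu [393. 215.] [453.7 244.3] 93.1 80.9 20.78
scene alu [381. 159.] [243.9 341.4] 137.1 46.1 -38.08
scene alu [216. 302.] [ 528.2 -203.7] 23.4 22.8 11.86
scene alu [184. 312.] [ 525.2 -266.6] 85.4 5.8 13.35
scene bed [233. 279.] [ 479.3 -151.6] 239.7 152.3 11.48
scene red [259. 294.] [ 563.7 -125.9] 53.5 31.3 -81.52
```

View pics/crop.png

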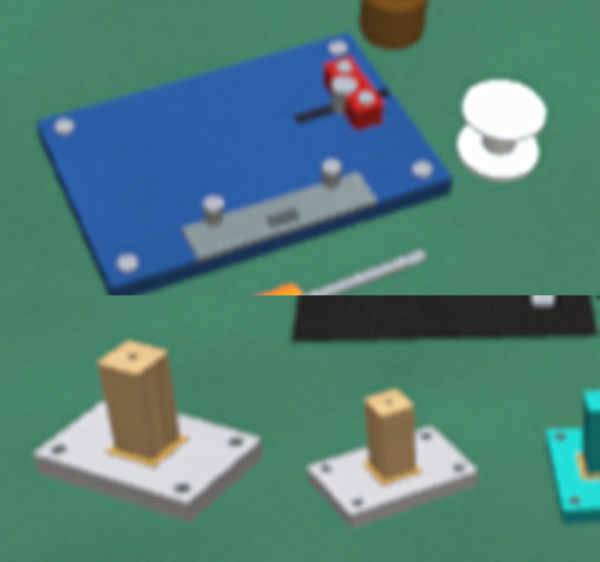

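The crop shows the two aluminium plates. The right one (side 288,200) measures about 120x80 and the left one 163x110, so the right one is the carrier. I'm moving above it for a wrist view.

Call:
{"method": "carry_out", "body": {
  "plan": [
    {"rot": [0, 0, -0.04], "xyz": [0.02, -0.016, 0.004], "grip": 0},
    {"rot": [0, 0, -0.1], "xyz": [0.05, -0.04, 0.01], "grip": 0},
    {"rot": [0, 0, -0.16], "xyz": [0.08, -0.065, 0.015], "grip": 0},
    {"rot": [0, 0, -0.22], "xyz": [0.11, -0.09, 0.02], "grip": 0},
    {"rot": [0, 0, -0.28], "xyz": [0.14, -0.115, 0.025], "grip": 0},
    {"rot": [0, 0, -0.33], "xyz": [0.17, -0.14, 0.03], "grip": 0},
    {"rot": [0, 0, -0.36], "xyz": [0.2, -0.163, 0.035], "grip": 0},
    {"rot": [0, 0, -0.36], "xyz": [0.22, -0.18, 0.04], "grip": 0}
  ]
}}

```text
clock: 0.77
tool_pos: [0.4423, 0.223, 0.1985]
eef_rot: [0.567, 0.824, 0.0, -0.001]
contact_force: [0.3, 0.6, -0.3]
opening: 1.0
finger_force: 0.0
```

Call:
{"method": "carry_out", "body": {
  "plan": [
    {"rot": [0, 0, 0], "xyz": [0.013, -0.003, 0], "grip": 0},
    {"rot": [0, 0, 0], "xyz": [0.013, -0.003, 0], "grip": 0},
    {"rot": [0, 0, 0], "xyz": [0.013, -0.003, 0], "grip": 0},
    {"rot": [0, 0, 0], "xyz": [0.013, -0.003, 0], "grip": 0}
  ]
}}

```text
clock: 1.1
tool_pos: [0.4386, 0.2298, 0.1987]
eef_rot: [0.57, 0.822, -0.0, 0.001]
contact_force: [0.4, -0.2, 0.1]
opening: 1.001
finger_force: 0.0
```

```bash
python3 - <<'E'
from h import *
s=r.get_state(); im=r.snapshot("wrist")[:,:,::-1]; cv2.imwrite("pics/w1.png",im)
T=R.from_quat(s['eef_rot']).as_matrix()
print(s['clock'],s['tool_pos'].round(4),np.degrees(np.arctan2(T[1,1],T[0,1])),s['q'].round(2),s['contact_force'].round(2))
c=cam("wrist",s); hsv=cv2.cvtColor(im,cv2.COLOR_BGR2HSV).astype(int); H,S,V=hsv[...,0],hsv[...,1],hsv[...,2]
for nm,m,z in(("alu",(S<40)&(V>150),.015),("wood",(H>8)&(H<25)&(S>60)&(V>190),.08)):
    for b in blobs(m,300): print(nm,b.mean(0).round(),*rect(cast(c,b,z)))
E
```

```text
1.1 [0.4386 0.2298 0.1987] 20.512366721171386 [-0.42  0.59 -0.24  1.99  0.24  0.59 -0.47] [ 0.41 -0.22  0.06]
alu [142.  78.] [256.2 286.6] 107.9 102.2 52.42
alu [323. 206.] [436.8 238.1] 120.3 79.5 20.5
wood [38. 19.] [218.2 303.9] 44.0 35.8 52.49
wood [323. 224.] [436.5 238.3] 29.5 28.5 20.5
```

View pics/w1.png

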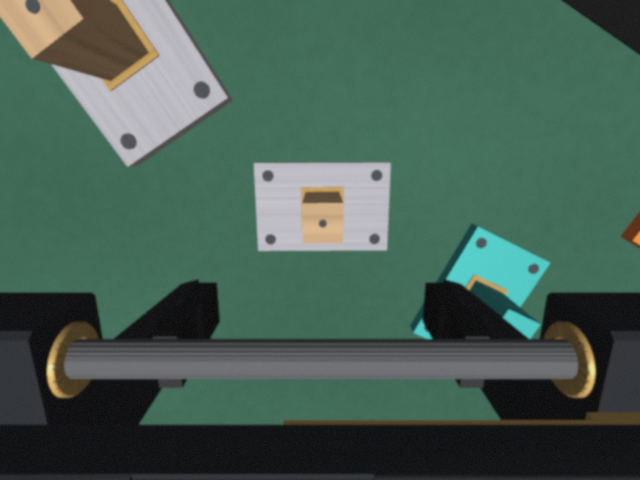

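The wrist view shows the carrier plate centred at (323,206), with its billet top at (323,224). The turquoise plate at (490,290) is clear of the fingers. Descending and grasping.

Call:
{"method": "carry_out", "body": {
  "plan": [
    {"rot": [0, 0, 0], "xyz": [0.003, 0.0005, 0.015], "grip": 0},
    {"rot": [0, 0, 0], "xyz": [0.006, 0.001, 0.04], "grip": 0},
    {"rot": [0, 0, 0], "xyz": [0.0086, 0.001, 0.067], "grip": 0},
    {"rot": [0, 0, 0], "xyz": [0.0086, 0.001, 0.094], "grip": 0},
    {"rot": [0, 0, 0], "xyz": [0.0086, 0.001, 0.121], "grip": 0},
    {"rot": [0, 0, 0], "xyz": [0.0086, 0.001, 0.146], "grip": 0},
    {"rot": [0, 0, 0], "xyz": [0.0086, 0.001, 0.161], "grip": 0},
    {"rot": [0, 0, 0], "xyz": [0.0086, 0.001, 0.168], "grip": 0}
  ],
  "squeeze": 40
}}

```text
clock: 1.82
tool_pos: [0.4358, 0.2376, 0.0287]
eef_rot: [0.57, 0.822, -0.001, 0.0]
contact_force: [-0.0, -0.3, -0.0]
opening: 1.0
finger_force: 0.0
```

Call:
{"method": "carry_out", "body": {
  "plan": [
    {"rot": [0, 0, 0], "xyz": [0, 0, 0], "grip": 40},
    {"rot": [0, 0, 0], "xyz": [0, 0, 0], "grip": 120},
    {"rot": [0, 0, 0], "xyz": [0, 0, 0], "grip": 255},
    {"rot": [0, 0, 0], "xyz": [0, 0, 0], "grip": 255},
    {"rot": [0, 0, 0], "xyz": [0, 0, 0], "grip": 255},
    {"rot": [0, 0, 0], "xyz": [0, 0, 0], "grip": 255}
  ],
  "squeeze": 40
}}

```text
clock: 2.32
tool_pos: [0.436, 0.2397, 0.0315]
eef_rot: [0.569, 0.822, 0.001, 0.0]
contact_force: [-0.1, 0.3, 1.2]
opening: 0.574
finger_force: 0.0
```

Call:
{"method": "carry_out", "body": {
  "plan": [
    {"rot": [0, 0, 0], "xyz": [0, 0, 0], "grip": 255},
    {"rot": [0, 0, 0], "xyz": [0, 0, 0], "grip": 255},
    {"rot": [0, 0, 0], "xyz": [0, 0, 0], "grip": 255},
    {"rot": [0, 0, 0], "xyz": [0, 0, 0], "grip": 255},
    {"rot": [0, 0, 0], "xyz": [0, 0, 0], "grip": 255},
    {"rot": [0, 0, 0], "xyz": [0, 0, 0], "grip": 255},
    {"rot": [0, 0, 0], "xyz": [0, 0, 0], "grip": 255},
    {"rot": [0, 0, 0], "xyz": [0, 0, 0], "grip": 255}
  ]
}}

```text
clock: 2.98
tool_pos: [0.4359, 0.2398, 0.0309]
eef_rot: [0.569, 0.822, 0.0, 0.0]
contact_force: [1.0, 1.2, 2.8]
opening: 0.338
finger_force: 40.0
```

Call:
{"method": "carry_out", "body": {
  "plan": [
    {"rot": [0, 0, 0], "xyz": [0, 0, -0.005], "grip": 255},
    {"rot": [0, 0, 0], "xyz": [0, 0, -0.02], "grip": 255},
    {"rot": [0, 0, 0], "xyz": [0, 0, -0.045], "grip": 255},
    {"rot": [0, 0, 0], "xyz": [0, 0, -0.075], "grip": 255},
    {"rot": [0, 0, 0], "xyz": [0, 0, -0.105], "grip": 255},
    {"rot": [0, 0, 0], "xyz": [-0.015, -0.003, -0.13], "grip": 255},
    {"rot": [0, 0, 0], "xyz": [-0.04, -0.01, -0.15], "grip": 255},
    {"rot": [0, 0, 0], "xyz": [-0.07, -0.017, -0.165], "grip": 255}
  ]
}}

```text
clock: 3.65
tool_pos: [0.4432, 0.1688, 0.1971]
eef_rot: [0.567, 0.823, 0.0, -0.0]
contact_force: [0.9, -1.3, -5.6]
opening: 0.34
finger_force: 40.0
```

Call:
{"method": "carry_out", "body": {
  "plan": [
    {"rot": [0, 0, 0], "xyz": [-0.035, -0.008, -0.01], "grip": 255},
    {"rot": [0, 0, 0], "xyz": [-0.07, -0.017, -0.02], "grip": 255},
    {"rot": [0, 0, 0], "xyz": [-0.105, -0.025, -0.03], "grip": 255},
    {"rot": [0, 0, 0], "xyz": [-0.14, -0.034, -0.04], "grip": 255},
    {"rot": [0, 0, 0], "xyz": [-0.175, -0.043, -0.05], "grip": 255},
    {"rot": [0, 0, 0], "xyz": [-0.21, -0.052, -0.054], "grip": 255},
    {"rot": [0, 0, 0], "xyz": [-0.245, -0.06, -0.054], "grip": 255},
    {"rot": [0, 0, 0], "xyz": [-0.28, -0.068, -0.054], "grip": 255}
  ]
}}

```text
clock: 4.32
tool_pos: [0.4773, -0.1198, 0.2493]
eef_rot: [0.569, 0.822, -0.001, -0.001]
contact_force: [0.4, 0.1, -5.7]
opening: 0.34
finger_force: 40.0
```

Call:
{"method": "carry_out", "body": {
  "plan": [
    {"rot": [0, 0, 0.03], "xyz": [-0.035, -0.008, 0], "grip": 255},
    {"rot": [0, 0, 0.07], "xyz": [-0.07, -0.017, 0], "grip": 255},
    {"rot": [0, 0, 0.11], "xyz": [-0.1, -0.025, 0], "grip": 255},
    {"rot": [0, 0, 0.14], "xyz": [-0.12, -0.03, 0], "grip": 255},
    {"rot": [0, 0, 0.157], "xyz": [-0.13, -0.032, 0], "grip": 255},
    {"rot": [0, 0, 0.157], "xyz": [-0.13, -0.032, 0], "grip": 255},
    {"rot": [0, 0, 0.157], "xyz": [-0.13, -0.032, 0], "grip": 255},
    {"rot": [0, 0, 0.157], "xyz": [-0.13, -0.032, 0], "grip": 255}
  ]
}}

```text
clock: 4.98
tool_pos: [0.4948, -0.2481, 0.2494]
eef_rot: [0.63, 0.776, 0.001, -0.001]
contact_force: [-0.2, 1.2, -6.2]
opening: 0.337
finger_force: 40.0
```

```bash
python3 - <<'E'
from h import *
s=r.get_state(); im=r.snapshot("wrist")[:,:,::-1]; cv2.imwrite("pics/w2.png",im)
T=R.from_quat(s['eef_rot']).as_matrix()
print(s['clock'],s['tool_pos'].round(4),T.round(4),s['q'].round(2),s['contact_force'].round(2),s['moment'].round(3),s['opening'])
c=cam("wrist",s); hsv=cv2.cvtColor(im,cv2.COLOR_BGR2HSV).astype(int); H,S,V=hsv[...,0],hsv[...,1],hsv[...,2]
for nm,m,z in(("bed",(H>100)&(H<125)&(S>120),.016),("red",((H<6)|(H>174))&(S>150),.034),("alu",(S<40)&(V>150),.016)):
    for b in blobs(m,200): print(nm,b.mean(0).round(),len(b),*rect(cast(c,b,z)))
E
```

```text
4.9833 [ 0.4948 -0.2481  0.2494] [[-2.052e-01  9.787e-01 -1.400e-03]
 [ 9.787e-01  2.052e-01  2.500e-03]
 [ 2.700e-03 -9.000e-04 -1.000e+00]] [ 0.57  0.59 -0.31  1.77  0.23  0.82  0.36] [-0.18  1.15 -6.22] [ 0.074 -0.053 -0.018] 0.3366669393880848
bed [336. 102.] 1081 [ 470.8 -153.7] 229.7 149.9 11.55
red [411.  97.] 170 [ 551.6 -127.1] 48.2 21.4 -78.4
alu [321. 251.] 807 [ 506.7 -308.4] 282.1 125.4 11.87
alu [482. 167.] 182 [ 644.5 -174.4] 69.2 55.6 11.83
alu [364. 175.] 111 [ 529.2 -204.2] 27.6 24.5 -81.77
alu [403.  97.] 47 [ 548.8 -125.2] 15.5 14.4 11.8
```

View pics/w2.png

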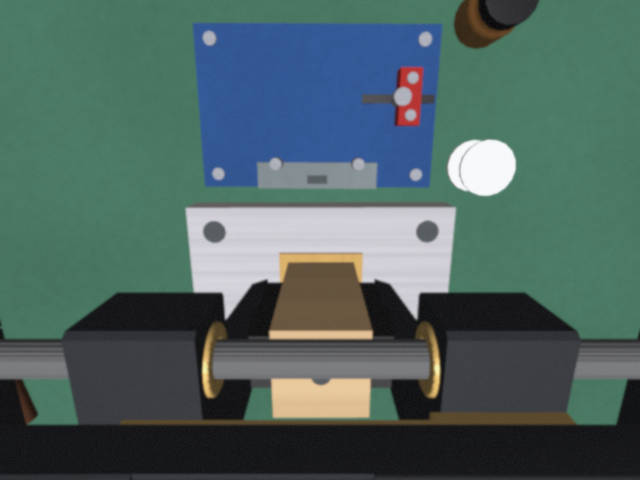

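```bash
python3 - <<'E'
from h import *
s=r.get_state(); im=cv2.imread("pics/w2.png"); c=cam("wrist",s)
hsv=cv2.cvtColor(im,cv2.COLOR_BGR2HSV).astype(int); S,V=hsv[...,1],hsv[...,2]
a=np.radians(11.55); B=np.array([[np.cos(a),np.sin(a)],[-np.sin(a),np.cos(a)]]); o=np.array([.4708,-.1537])
g=cv2.cvtColor(im,cv2.COLOR_BGR2GRAY)
for nm,(u,v),z in(("near",(275,164),.034),("far",(358,164),.034),("nose",(403,97),.036)):
    w=g[v-14:v+15,u-14:u+15]; m=np.zeros_like(g); m[v-14:v+15,u-14:u+15]=(w>185)&(S[v-14:v+15,u-14:u+15]<40)
    for b in blobs(m,30):
        (e,rr)=cv2.minEnclosingCircle(b.astype(np.float32)); M=b.mean(0)
        print(nm,M,rr,(B@(cast(c,M,z)[0,:2]-o)*1000).round(1), *rect(cast(c,b,z)))
print((B@(s['tool_pos'][:2]-o)*1000).round(1))
b=blobs((S<40)&(V>150),200)[0]; b=b[(b[:,1]>200)&(b[:,1]<225)]; print(b[:,1].min(), b[b[:,1]<212][:,0].min(), b[b[:,1]<212][:,0].max())
# plate top front corners
print([(np.linalg.inv(np.eye(1)))[0,0]], (B@(cast(c,[[190,207],[454,207]],.2494-.031+.015)[:,:2]-o).T*1000).round(1))
E
```

```text
[  4.8 -97.4]
208 186 456
[np.float64(1.0)] [[-54.1  62.8]
 [-58.3 -57.7]]
```

```bash
python3 - <<'E'
from h import *
s=r.get_state(); im=cv2.imread("pics/w2.png"); c=cam("wrist",s)
g=cv2.cvtColor(im,cv2.COLOR_BGR2GRAY); S=cv2.cvtColor(im,cv2.COLOR_BGR2HSV)[...,1]
a=np.radians(11.55); B=np.array([[np.cos(a),np.sin(a)],[-np.sin(a),np.cos(a)]]); o=np.array([.4708,-.1537])
for nm,(u,v),z in(("near",(275,164),.034),("far",(358,164),.034),("nose",(403,97),.036)):
    k=10 if nm!="nose" else 12
    w=g[v-k:v+k+1,u-k:u+k+1]; t=(float(w.max())+np.median(w))/2; m=np.zeros_like(g); m[v-k:v+k+1,u-k:u+k+1]=w>t
    for b in blobs(m,20):
        print(nm,w.max(),t,b.mean(0),(B@(cast(c,b.mean(0),z)[0,:2]-o)*1000).round(1), *rect(cast(c,b,z)))
E
```

```text
near 180 160.0 [275.89285714 164.96428571] [-39.7 -51.6] [ 442.2 -212.2] 9.5 8.9 73.57
far 180 161.5 [359.5        165.39285714] [ 40.7 -51.6] [ 521.  -196.3] 8.7 8.6 13.2
nose 183 148.0 [403.65957447  97.10638298] [78.8  9.8] [ 545.8 -127.9] 14.8 13.7 -75.15
```

The view shows the bed squarely: dowels at (276,165) and (360,165), nose at (404,97), and the plate level in the grip. In bed coordinates the plate's home centre is about (10.8, -5.6). I will set it down at about (1, 1.5).

Call:
{"method": "carry_out", "body": {
  "plan": [
    {"rot": [0, 0, 0.005], "xyz": [0.006, 0, 0.006], "grip": 255},
    {"rot": [0, 0, 0.005], "xyz": [0.02, -0.001, 0.02], "grip": 255},
    {"rot": [0, 0, 0.005], "xyz": [0.036, -0.002, 0.04], "grip": 255},
    {"rot": [0, 0, 0.005], "xyz": [0.054, -0.003, 0.065], "grip": 255},
    {"rot": [0, 0, 0.005], "xyz": [0.072, -0.0035, 0.09], "grip": 255},
    {"rot": [0, 0, 0.005], "xyz": [0.088, -0.0035, 0.115], "grip": 255},
    {"rot": [0, 0, 0.005], "xyz": [0.097, -0.0035, 0.14], "grip": 255},
    {"rot": [0, 0, 0.005], "xyz": [0.099, -0.0035, 0.155], "grip": 255}
  ]
}}

```text
clock: 5.7
tool_pos: [0.4706, -0.1499, 0.0929]
eef_rot: [0.632, 0.775, 0.0, -0.002]
contact_force: [0.6, 0.3, -5.2]
opening: 0.34
finger_force: 40.0
```

Call:
{"method": "carry_out", "body": {
  "plan": [
    {"rot": [0, 0, 0], "xyz": [0, 0, 0.01], "grip": 255},
    {"rot": [0, 0, 0], "xyz": [0, 0, 0.02], "grip": 255},
    {"rot": [0, 0, 0], "xyz": [0, 0, 0.027], "grip": 255},
    {"rot": [0, 0, 0], "xyz": [0, 0, 0.032], "grip": 255},
    {"rot": [0, 0, 0], "xyz": [0, 0, 0.035], "grip": 255},
    {"rot": [0, 0, 0], "xyz": [0, 0, 0.035], "grip": 255},
    {"rot": [0, 0, 0], "xyz": [0, 0, 0.035], "grip": 255},
    {"rot": [0, 0, 0], "xyz": [0, 0, 0.035], "grip": 255}
  ]
}}

```text
clock: 6.37
tool_pos: [0.4721, -0.1549, 0.0602]
eef_rot: [0.634, 0.773, 0.0, 0.001]
contact_force: [-0.4, 0.3, -5.1]
opening: 0.34
finger_force: 40.0
```

```bash
cat >> h.py <<'E'
a=np.radians(11.55); B=np.array([[np.cos(a),np.sin(a)],[-np.sin(a),np.cos(a)]]); o=np.array([.4708,-.1537])
def rep():
    s=r.get_state(); T=R.from_quat(s['eef_rot']).as_matrix(); f=s['contact_force']
    print('t',round(s['clock'],2),'bedxy mm',(B@(s['tool_pos'][:2]-o)*1000).round(2),'z',round(s['tool_pos'][2]*1000,2),'yaw-bed',round(float(np.degrees(np.arctan2(T[1,1],T[0,1])))-11.55,2),
     'tilt deg',np.degrees(T[2,:2]).round(2),'F bed',(B@f[:2]).round(2),f[2].round(2),'M',s['moment'].round(3))
E
python3 -c "
from h import *
rep()"
```

```text
t 6.37 bedxy mm [ 1.07 -1.46] z 60.24 yaw-bed -0.23 tilt deg [-0.02  0.07] F bed [-0.37  0.43] -5.07 M [-0.009  0.022  0.009]
```

Call:
{"method": "carry_out", "body": {
  "plan": [
    {"rot": [0, 0, -0.002], "xyz": [0.001, 0, 0.002], "grip": 255},
    {"rot": [0, 0, -0.002], "xyz": [0.003, 0, 0.005], "grip": 255},
    {"rot": [0, 0, -0.002], "xyz": [0.003, 0, 0.008], "grip": 255},
    {"rot": [0, 0, -0.002], "xyz": [0.003, 0, 0.01], "grip": 255},
    {"rot": [0, 0, -0.002], "xyz": [0.003, 0, 0.011], "grip": 255},
    {"rot": [0, 0, -0.002], "xyz": [0.003, 0, 0.0115], "grip": 255}
  ]
}}

```text
clock: 6.87
tool_pos: [0.4711, -0.1517, 0.0479]
eef_rot: [0.633, 0.774, -0.0, -0.0]
contact_force: [0.2, 0.2, -5.3]
opening: 0.34
finger_force: 40.0
```

```bash
python3 -c "
from h import *
rep()"
```

```text
t 6.87 bedxy mm [0.67 1.92] z 47.94 yaw-bed -0.08 tilt deg [ 0.   -0.02] F bed [0.24 0.17] -5.34 M [ 0.032 -0.048  0.018]
```

Call:
{"method": "carry_out", "body": {
  "plan": [
    {"rot": [0, 0, 0], "xyz": [0, 0, 0.0003], "grip": 255},
    {"rot": [0, 0, 0], "xyz": [0, 0, 0.0006], "grip": 255},
    {"rot": [0, 0, 0], "xyz": [0, 0, 0.0009], "grip": 255},
    {"rot": [0, 0, 0], "xyz": [0, 0, 0.0012], "grip": 255},
    {"rot": [0, 0, 0], "xyz": [0, 0, 0.0012], "grip": 255}
  ]
}}

```text
clock: 7.28
tool_pos: [0.4712, -0.1517, 0.047]
eef_rot: [0.633, 0.774, 0.0, 0.0]
contact_force: [-0.1, -0.5, -5.7]
opening: 0.343
finger_force: 40.0
```

```bash
python3 -c "
from h import *
rep()"
```

```text
t 7.28 bedxy mm [0.79 1.84] z 47.03 yaw-bed -0.09 tilt deg [-0.    0.01] F bed [-0.22 -0.42] -5.75 M [ 0.058 -0.006 -0.017]
```

Call:
{"method": "carry_out", "body": {
  "plan": [
    {"rot": [0, 0, 0], "xyz": [0, 0, 0.0003], "grip": 255},
    {"rot": [0, 0, 0], "xyz": [0, 0, 0.0006], "grip": 255},
    {"rot": [0, 0, 0], "xyz": [0, 0, 0.0009], "grip": 255},
    {"rot": [0, 0, 0], "xyz": [0, 0, 0.0012], "grip": 255},
    {"rot": [0, 0, 0], "xyz": [0, 0, 0.0012], "grip": 255}
  ]
}}

```text
clock: 7.7
tool_pos: [0.4712, -0.1517, 0.0469]
eef_rot: [0.633, 0.774, 0.0, 0.0]
contact_force: [-0.8, 1.0, 8.7]
opening: 0.341
finger_force: 40.0
```

```bash
python3 -c "
from h import *
rep()"
```

```text
t 7.7 bedxy mm [0.78 1.84] z 46.85 yaw-bed -0.09 tilt deg [-0.04  0.04] F bed [-0.59  1.11] 8.69 M [ 0.228  0.344 -0.016]
```

It is down on the bed. I'm easing the down force, then pushing toward the dowels.

Call:
{"method": "carry_out", "body": {
  "plan": [
    {"rot": [0, 0, 0], "xyz": [0, 0, -0.0004], "grip": 255},
    {"rot": [0, 0, 0], "xyz": [0, 0, -0.0008], "grip": 255},
    {"rot": [0, 0, 0], "xyz": [-0.001, 0, -0.0008], "grip": 255},
    {"rot": [0, 0, 0], "xyz": [-0.002, 0, -0.0008], "grip": 255},
    {"rot": [0, 0, 0], "xyz": [-0.003, 0, -0.0008], "grip": 255},
    {"rot": [0, 0, 0], "xyz": [-0.004, 0, -0.0008], "grip": 255},
    {"rot": [0, 0, 0], "xyz": [-0.004, 0, -0.0008], "grip": 255}
  ]
}}

```text
clock: 8.28
tool_pos: [0.4714, -0.1526, 0.047]
eef_rot: [0.632, 0.775, 0.001, -0.001]
contact_force: [-3.1, 7.7, 7.9]
opening: 0.334
finger_force: 40.0
```

```bash
python3 -c "
from h import *
rep()"
```

```text
t 8.28 bedxy mm [0.82 0.98] z 46.98 yaw-bed 0.09 tilt deg [ 0.21 -0.01] F bed [-1.53  8.15] 7.87 M [ 1.422  0.467 -0.007]
```

Call:
{"method": "carry_out", "body": {
  "plan": [
    {"rot": [0, 0, 0], "xyz": [0, 0, -0.0003], "grip": 255},
    {"rot": [0, 0, 0], "xyz": [0, 0, -0.0006], "grip": 255},
    {"rot": [0, 0, 0], "xyz": [0, 0, -0.0009], "grip": 255},
    {"rot": [0, 0, 0], "xyz": [0, 0, -0.0009], "grip": 255}
  ]
}}

```text
clock: 8.62
tool_pos: [0.472, -0.1563, 0.0472]
eef_rot: [0.633, 0.774, -0.0, 0.0]
contact_force: [0.7, 0.0, -5.7]
opening: 0.341
finger_force: 40.0
```

```bash
python3 -c "
from h import *
rep()"
```

```text
t 8.62 bedxy mm [ 0.64 -2.83] z 47.19 yaw-bed -0.14 tilt deg [-0.03 -0.01] F bed [ 0.7  -0.12] -5.72 M [-0.015 -0.068  0.05 ]
```

Call:
{"method": "carry_out", "body": {
  "plan": [
    {"rot": [0, 0, 0.001], "xyz": [0, 0, 0.0003], "grip": 255},
    {"rot": [0, 0, 0.001], "xyz": [-0.0003, 0, 0.0005], "grip": 255},
    {"rot": [0, 0, 0.001], "xyz": [-0.0008, 0, 0.0005], "grip": 255},
    {"rot": [0, 0, 0.001], "xyz": [-0.0014, 0, 0.0005], "grip": 255},
    {"rot": [0, 0, 0.001], "xyz": [-0.002, 0, 0.0005], "grip": 255},
    {"rot": [0, 0, 0.001], "xyz": [-0.002, 0, 0.0005], "grip": 255}
  ]
}}

```text
clock: 9.12
tool_pos: [0.4722, -0.1569, 0.047]
eef_rot: [0.633, 0.774, 0.0, -0.0]
contact_force: [-0.3, 2.0, -3.6]
opening: 0.337
finger_force: 40.0
```

```bash
python3 -c "
from h import *
rep()"
```

```text
t 9.12 bedxy mm [ 0.7  -3.44] z 46.98 yaw-bed -0.11 tilt deg [ 0.06 -0.01] F bed [0.15 1.99] -3.64 M [0.551 0.126 0.045]
```

Call:
{"method": "carry_out", "body": {
  "plan": [
    {"rot": [0, 0, 0.0], "xyz": [-0.0004, 0, 0], "grip": 255},
    {"rot": [0, 0, 0.0], "xyz": [-0.0008, 0, 0], "grip": 255},
    {"rot": [0, 0, 0.0], "xyz": [-0.0012, 0, 0], "grip": 255},
    {"rot": [0, 0, 0.0], "xyz": [-0.0016, 0, 0], "grip": 255},
    {"rot": [0, 0, 0.0], "xyz": [-0.0016, 0, 0], "grip": 255}
  ]
}}

```text
clock: 9.53
tool_pos: [0.4722, -0.1571, 0.0471]
eef_rot: [0.633, 0.774, 0.001, -0.001]
contact_force: [-2.1, 6.0, -1.9]
opening: 0.34
finger_force: 40.0
```

```bash
python3 -c "
from h import *
rep()"
```

```text
t 9.53 bedxy mm [ 0.69 -3.57] z 47.06 yaw-bed -0.04 tilt deg [ 0.15 -0.02] F bed [-0.88  6.33] -1.94 M [ 1.495  0.283 -0.084]
```

```bash
cat >> h.py <<'E'
def avg(n=5):
    X=[]
    for i in range(n):
        if i: r.snapshot("side")
        s=r.get_state(); T=R.from_quat(s['eef_rot']).as_matrix(); f=s['contact_force']
        X.append(np.r_[B@(s['tool_pos'][:2]-o)*1000,s['tool_pos'][2]*1000,np.degrees(np.arctan2(T[1,1],T[0,1]))-11.55,np.degrees(T[2,:2]),B@f[:2],f[2],s['moment'][2]])
    m=np.mean(X,0); print('t %.2f bed x %.2f y %.2f z %.2f yaw %.2f tilt %.2f %.2f | F x %.2f y %.2f z %.2f Mz %.3f'%(s['clock'],*m),'sd',np.std(X,0).round(2))
E
python3 -c "
from h import *
avg(6)"
```

```text
t 9.78 bed x 0.68 y -3.57 z 47.05 yaw -0.04 tilt 0.15 -0.02 | F x -0.71 y 6.29 z -1.63 Mz -0.024 sd [0.01 0.01 0.01 0.   0.   0.   0.58 0.22 0.53 0.04]
```

Call:
{"method": "carry_out", "body": {
  "plan": [
    {"rot": [0, 0, 0.0], "xyz": [0, 0.0005, 0], "grip": 255},
    {"rot": [0, 0, 0.0], "xyz": [0, 0.001, 0], "grip": 255},
    {"rot": [0, 0, 0.0], "xyz": [0, 0.0018, 0], "grip": 255},
    {"rot": [0, 0, 0.0], "xyz": [0, 0.0026, 0], "grip": 255},
    {"rot": [0, 0, 0.0], "xyz": [0, 0.0034, 0], "grip": 255},
    {"rot": [0, 0, 0.0], "xyz": [0, 0.0042, 0], "grip": 255},
    {"rot": [0, 0, 0.0], "xyz": [0, 0.005, 0], "grip": 255},
    {"rot": [0, 0, 0.0], "xyz": [0, 0.005, 0], "grip": 255}
  ]
}}

```text
clock: 10.45
tool_pos: [0.4725, -0.1569, 0.0474]
eef_rot: [0.633, 0.774, -0.003, -0.004]
contact_force: [-9.9, 5.5, 7.5]
opening: 0.337
finger_force: 40.0
```

```bash
python3 -c "
from h import *
avg(5)"
```

```text
t 10.65 bed x 0.96 y -3.50 z 47.35 yaw -0.11 tilt 0.17 -0.51 | F x -8.18 y 7.59 z 8.40 Mz 0.013 sd [0.02 0.01 0.01 0.   0.   0.   0.39 0.61 0.71 0.04]
```

Call:
{"method": "carry_out", "body": {
  "plan": [
    {"rot": [0, 0, 0.0], "xyz": [0, 0, -0.0002], "grip": 255},
    {"rot": [0, 0, 0.0], "xyz": [0, 0, -0.0004], "grip": 255},
    {"rot": [0, 0, 0.0], "xyz": [0, 0, -0.0006], "grip": 255},
    {"rot": [0, 0, 0.0], "xyz": [0, 0, -0.0006], "grip": 255},
    {"rot": [0, 0, 0.0], "xyz": [0, 0, -0.0006], "grip": 255}
  ]
}}

```text
clock: 11.07
tool_pos: [0.4727, -0.1569, 0.0475]
eef_rot: [0.633, 0.774, -0.002, -0.004]
contact_force: [-7.8, 5.1, 2.6]
opening: 0.339
finger_force: 40.0
```

```bash
python3 -c "
from h import *
avg(5)
s=r.get_state(); im=r.snapshot('side')[:,:,::-1]; cv2.imwrite('pics/s3.png',cv2.resize(im[215:345,255:435],None,fx=4.4,fy=4.4,interpolation=cv2.INTER_CUBIC))"
```

```text
t 11.27 bed x 1.19 y -3.54 z 47.46 yaw -0.12 tilt 0.18 -0.51 | F x -6.49 y 7.20 z 2.47 Mz -0.024 sd [0.02 0.01 0.01 0.   0.   0.   0.09 0.54 0.31 0.03]
```

View pics/s3.png

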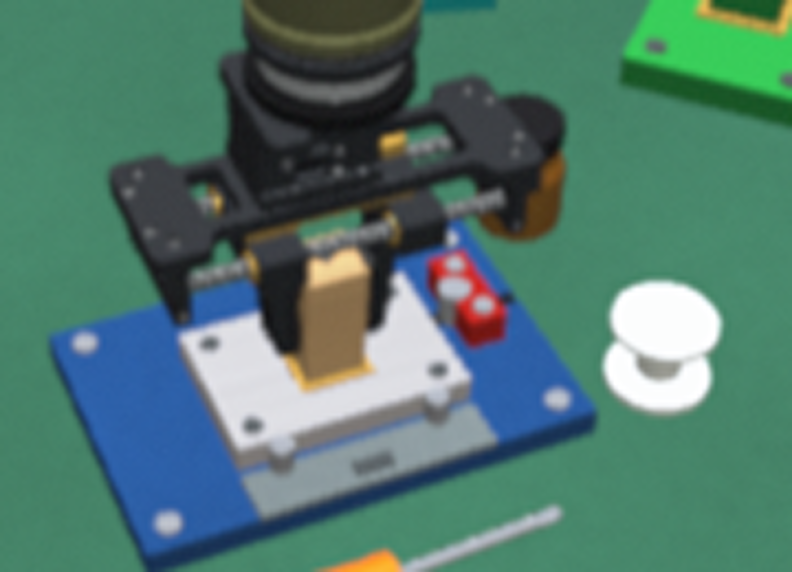

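The crop shows the plate's long edge on both dowels, at crop (282,450) and (437,400), and a gap of about 1 cm to the nose at (455,290). I'm easing the vertical load so it can slide.

Call:
{"method": "carry_out", "body": {
  "plan": [
    {"rot": [0, 0, 0.0], "xyz": [0, 0, -0.0002], "grip": 255},
    {"rot": [0, 0, 0.0], "xyz": [0, 0, -0.0004], "grip": 255},
    {"rot": [0, 0, 0.0], "xyz": [0, 0, -0.0005], "grip": 255},
    {"rot": [0, 0, 0.0], "xyz": [0, 0, -0.0005], "grip": 255},
    {"rot": [0, 0, 0.0], "xyz": [0, 0, -0.0005], "grip": 255}
  ]
}}

```text
clock: 11.73
tool_pos: [0.475, -0.1565, 0.0476]
eef_rot: [0.633, 0.774, -0.001, -0.003]
contact_force: [-4.3, 6.3, -5.1]
opening: 0.338
finger_force: 40.0
```

```bash
python3 -c "
from h import *
avg(4)"
```

```text
t 11.88 bed x 3.54 y -3.61 z 47.55 yaw -0.09 tilt 0.18 -0.27 | F x -2.75 y 6.36 z -5.16 Mz -0.021 sd [0.02 0.01 0.01 0.   0.   0.   0.91 0.57 0.17 0.01]
```

Call:
{"method": "carry_out", "body": {
  "plan": [
    {"rot": [-0.002, -0.001, 0.0], "xyz": [0, 0.0005, 0], "grip": 255},
    {"rot": [-0.004, -0.002, 0.0], "xyz": [0, 0.001, 0], "grip": 255},
    {"rot": [-0.004, -0.003, 0.0], "xyz": [0, 0.0016, 0], "grip": 255},
    {"rot": [-0.004, -0.003, 0.0], "xyz": [0, 0.0022, 0], "grip": 255},
    {"rot": [-0.004, -0.003, 0.0], "xyz": [0, 0.0028, 0], "grip": 255},
    {"rot": [-0.004, -0.003, 0.0], "xyz": [0, 0.0034, 0], "grip": 255},
    {"rot": [-0.004, -0.003, 0.0], "xyz": [0, 0.004, 0], "grip": 255},
    {"rot": [-0.004, -0.003, 0.0], "xyz": [0, 0.004, 0], "grip": 255}
  ]
}}

```text
clock: 12.55
tool_pos: [0.479, -0.1557, 0.0475]
eef_rot: [0.633, 0.774, -0.0, -0.0]
contact_force: [-3.8, 4.8, -5.5]
opening: 0.337
finger_force: 40.0
```

```bash
python3 -c "
from h import *
avg(4)"
```

```text
t 12.70 bed x 7.59 y -3.57 z 47.46 yaw -0.09 tilt 0.01 -0.04 | F x -2.21 y 5.84 z -5.56 Mz -0.030 sd [0.01 0.01 0.01 0.   0.   0.   0.4  0.26 0.31 0.03]
```

Call:
{"method": "carry_out", "body": {
  "plan": [
    {"rot": [0, 0, 0.0], "xyz": [0, 0, 0.0002], "grip": 255},
    {"rot": [0, 0, 0.0], "xyz": [0, 0.0003, 0.0004], "grip": 255},
    {"rot": [0, 0, 0.0], "xyz": [0, 0.0006, 0.0006], "grip": 255},
    {"rot": [0, 0, 0.0], "xyz": [0, 0.001, 0.0006], "grip": 255},
    {"rot": [0, 0, 0.0], "xyz": [0, 0.0015, 0.0006], "grip": 255},
    {"rot": [0, 0, 0.0], "xyz": [0, 0.0015, 0.0006], "grip": 255}
  ]
}}

```text
clock: 13.2
tool_pos: [0.4796, -0.1555, 0.0471]
eef_rot: [0.633, 0.774, -0.001, -0.001]
contact_force: [-5.4, 5.2, -1.8]
opening: 0.338
finger_force: 40.0
```

```bash
python3 -c "
from h import *
avg(4)"
```

```text
t 13.35 bed x 8.26 y -3.52 z 47.06 yaw -0.10 tilt 0.01 -0.12 | F x -4.08 y 6.23 z -1.78 Mz -0.012 sd [0.02 0.01 0.01 0.   0.   0.   0.52 0.34 0.08 0.04]
```

Call:
{"method": "carry_out", "body": {
  "plan": [
    {"rot": [-0.001, 0, 0.0], "xyz": [0, 0.0004, -0.0001], "grip": 255},
    {"rot": [-0.002, 0, 0.0], "xyz": [0, 0.0008, -0.0002], "grip": 255},
    {"rot": [-0.002, 0, 0.0], "xyz": [0, 0.0012, -0.0002], "grip": 255},
    {"rot": [-0.002, 0, 0.0], "xyz": [0, 0.0016, -0.0002], "grip": 255},
    {"rot": [-0.002, 0, 0.0], "xyz": [0, 0.002, -0.0002], "grip": 255},
    {"rot": [-0.002, 0, 0.0], "xyz": [0, 0.002, -0.0002], "grip": 255}
  ]
}}

```text
clock: 13.85
tool_pos: [0.4821, -0.155, 0.0471]
eef_rot: [0.633, 0.774, 0.0, 0.0]
contact_force: [-3.6, 5.4, -5.4]
opening: 0.335
finger_force: 40.0
```

```bash
python3 -c "
from h import *
avg(4)"
```

```text
t 14.00 bed x 10.78 y -3.57 z 47.08 yaw -0.09 tilt 0.01 0.04 | F x -2.42 y 6.16 z -4.81 Mz -0.015 sd [0.01 0.01 0.   0.   0.   0.   0.39 0.26 0.45 0.03]
```

Call:
{"method": "carry_out", "body": {
  "plan": [
    {"rot": [0, 0, 0.0], "xyz": [0, 0.0003, 0], "grip": 255},
    {"rot": [0, 0, 0.0], "xyz": [0, 0.0006, 0], "grip": 255},
    {"rot": [0, 0, 0.0], "xyz": [0, 0.0009, 0], "grip": 255},
    {"rot": [0, 0, 0.0], "xyz": [0, 0.0012, 0], "grip": 255},
    {"rot": [0, 0, 0.0], "xyz": [0, 0.0015, 0], "grip": 255},
    {"rot": [0, 0, 0.0], "xyz": [0, 0.0015, 0], "grip": 255}
  ]
}}

```text
clock: 14.5
tool_pos: [0.4822, -0.155, 0.0471]
eef_rot: [0.633, 0.774, -0.001, -0.001]
contact_force: [-6.7, 4.3, -2.5]
opening: 0.337
finger_force: 40.0
```

```bash
python3 -c "
from h import *
avg(4)"
```

```text
t 14.65 bed x 10.87 y -3.54 z 47.09 yaw -0.11 tilt 0.02 -0.11 | F x -5.18 y 6.03 z -2.62 Mz -0.029 sd [0.01 0.01 0.   0.   0.   0.   0.49 0.64 0.52 0.02]
```

Call:
{"method": "carry_out", "body": {
  "plan": [
    {"rot": [-0.001, 0, 0.0], "xyz": [-0.0003, 0.0003, -0.0001], "grip": 255},
    {"rot": [-0.002, -0.001, 0.0], "xyz": [-0.0006, 0.0006, -0.0002], "grip": 255},
    {"rot": [-0.002, -0.001, 0.0], "xyz": [-0.0009, 0.0009, -0.0002], "grip": 255},
    {"rot": [-0.002, -0.001, 0.0], "xyz": [-0.0012, 0.0012, -0.0002], "grip": 255},
    {"rot": [-0.002, -0.001, 0.0], "xyz": [-0.0015, 0.0012, -0.0002], "grip": 255},
    {"rot": [-0.002, -0.001, 0.0], "xyz": [-0.0018, 0.0012, -0.0002], "grip": 255},
    {"rot": [-0.002, -0.001, 0.0], "xyz": [-0.0018, 0.0012, -0.0002], "grip": 255}
  ]
}}

```text
clock: 15.23
tool_pos: [0.4822, -0.1551, 0.0472]
eef_rot: [0.633, 0.774, -0.0, -0.001]
contact_force: [-8.1, 8.2, -1.1]
opening: 0.342
finger_force: 40.0
```

```bash
python3 -c "
from h import *
avg(6)"
```

```text
t 15.48 bed x 10.89 y -3.63 z 47.15 yaw -0.06 tilt 0.09 -0.14 | F x -6.35 y 9.56 z -1.50 Mz -0.025 sd [0.01 0.02 0.01 0.   0.   0.   0.59 0.32 0.59 0.03]
```

Call:
{"method": "carry_out", "body": {
  "plan": [
    {"rot": [-0.001, -0.001, 0.0], "xyz": [-0.0002, 0.0003, 0], "grip": 255},
    {"rot": [-0.002, -0.001, 0.0], "xyz": [-0.0003, 0.0006, -0.0001], "grip": 255},
    {"rot": [-0.002, -0.001, 0.0], "xyz": [-0.0003, 0.001, -0.0001], "grip": 255},
    {"rot": [-0.002, -0.001, 0.0], "xyz": [-0.0003, 0.001, -0.0001], "grip": 255},
    {"rot": [-0.002, -0.001, 0.0], "xyz": [-0.0003, 0.001, -0.0001], "grip": 255}
  ]
}}

```text
clock: 15.9
tool_pos: [0.4822, -0.1551, 0.0471]
eef_rot: [0.633, 0.774, -0.001, -0.001]
contact_force: [-10.0, 9.2, -0.8]
opening: 0.334
finger_force: 40.0
```

```bash
python3 -c "
from h import *
avg(6)
im=r.snapshot('side')[:,:,::-1]; cv2.imwrite('pics/s4.png',cv2.resize(im[225:335,275:405],None,fx=5,fy=5,interpolation=cv2.INTER_CUBIC))"
```

```text
t 16.15 bed x 10.89 y -3.64 z 47.14 yaw -0.06 tilt 0.06 -0.13 | F x -7.69 y 10.38 z -0.67 Mz -0.049 sd [0.01 0.02 0.01 0.   0.   0.   0.45 0.52 0.38 0.03]
```

View pics/s4.png

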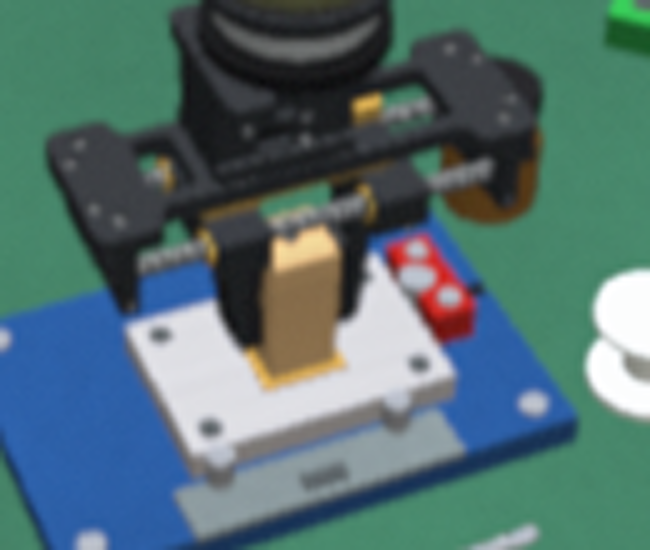

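The crop shows the plate against both dowels (220,460) and (397,405), and the nose at (415,275) touching its end. Forces are about 7.7 N toward the stop and 10.4 N shared by the dowels. I'm easing the grip, then opening under this light press.

Call:
{"method": "carry_out", "body": {
  "plan": [
    {"rot": [0, 0, 0.0], "xyz": [0, 0, 0], "grip": 255},
    {"rot": [0, 0, 0.0], "xyz": [0, 0, 0], "grip": 255},
    {"rot": [0, 0, 0.0], "xyz": [0, 0, 0], "grip": 255},
    {"rot": [0, 0, 0.0], "xyz": [0, 0, 0], "grip": 255}
  ],
  "squeeze": 12
}}

```text
clock: 16.53
tool_pos: [0.4822, -0.1551, 0.0472]
eef_rot: [0.633, 0.774, -0.001, -0.001]
contact_force: [-9.8, 8.6, -0.3]
opening: 0.341
finger_force: 12.0
```

```bash
python3 -c "
from h import *
avg(4)"
```

```text
t 16.68 bed x 10.90 y -3.68 z 47.16 yaw -0.05 tilt 0.06 -0.14 | F x -7.54 y 10.20 z -0.13 Mz -0.048 sd [0.01 0.01 0.01 0.   0.   0.   0.39 0.14 0.42 0.02]
```

Call:
{"method": "carry_out", "body": {
  "plan": [
    {"rot": [0, 0, 0.0], "xyz": [0, 0, 0], "grip": 255},
    {"rot": [0, 0, 0.0], "xyz": [0, 0, 0], "grip": 255},
    {"rot": [0, 0, 0.0], "xyz": [0, 0, 0], "grip": 160},
    {"rot": [0, 0, 0.0], "xyz": [0, 0, 0], "grip": 150},
    {"rot": [0, 0, 0.0], "xyz": [0, 0, 0], "grip": 140},
    {"rot": [0, 0, 0.0], "xyz": [0, 0, 0], "grip": 130},
    {"rot": [0, 0, 0.0], "xyz": [0, 0, 0], "grip": 120},
    {"rot": [0, 0, 0.0], "xyz": [0, 0, 0], "grip": 110}
  ],
  "squeeze": 4
}}

```text
clock: 17.35
tool_pos: [0.4908, -0.1587, 0.0486]
eef_rot: [0.633, 0.774, 0.003, 0.007]
contact_force: [0.5, -0.7, -0.7]
opening: 0.563
finger_force: 0.0
```

```bash
python3 -c "
from h import *
avg(4)
print(r.get_state()['opening'])
im=r.snapshot('side')[:,:,::-1]; cv2.imwrite('pics/s5.png',cv2.resize(im[225:335,275:405],None,fx=5,fy=5,interpolation=cv2.INTER_CUBIC))
A=cv2.imread('pics/s4.png').astype(int);b=cv2.imread('pics/s5.png').astype(int);print(np.abs(A-b)[330:].mean(),np.abs(A-b)[330:].max())"
```

```text
t 17.50 bed x 18.31 y -8.69 z 48.50 yaw -0.16 tilt -0.36 0.73 | F x 0.14 y -0.14 z -0.28 Mz -0.012 sd [0.27 0.18 0.08 0.   0.02 0.03 0.35 0.45 0.28 0.02]
0.5670925646489059
1.1665454545454546 129
```

Call:
{"method": "carry_out", "body": {
  "plan": [
    {"rot": [0, 0, 0.0], "xyz": [0.001, -0.002, 0], "grip": 80},
    {"rot": [0, 0, 0.0], "xyz": [0.003, -0.0045, 0], "grip": 60},
    {"rot": [0, 0, 0.0], "xyz": [0.005, -0.007, 0], "grip": 50},
    {"rot": [0, 0, 0.0], "xyz": [0.005, -0.0075, 0], "grip": 50},
    {"rot": [0, 0, 0.0], "xyz": [0.005, -0.0075, -0.005], "grip": 50},
    {"rot": [0, 0, 0.0], "xyz": [0.005, -0.0075, -0.02], "grip": 50},
    {"rot": [0, 0, 0.0], "xyz": [0.005, -0.0075, -0.04], "grip": 50},
    {"rot": [0, 0, 0.0], "xyz": [0.005, -0.0075, -0.06], "grip": 50}
  ]
}}

```text
clock: 18.22
tool_pos: [0.4796, -0.1543, 0.1087]
eef_rot: [0.633, 0.774, 0.002, 0.005]
contact_force: [-0.4, -0.6, -0.5]
opening: 0.804
finger_force: 0.0
```

Call:
{"method": "carry_out", "body": {
  "plan": [
    {"rot": [0, 0, 0.0], "xyz": [-0.005, 0, -0.02], "grip": 50},
    {"rot": [0, 0, 0.0], "xyz": [-0.015, 0, -0.04], "grip": 50},
    {"rot": [0, 0, 0.0], "xyz": [-0.03, 0, -0.065], "grip": 50},
    {"rot": [0, 0, 0.0], "xyz": [-0.05, 0, -0.09], "grip": 50},
    {"rot": [0, 0, 0.0], "xyz": [-0.07, 0, -0.105], "grip": 50},
    {"rot": [0, 0, 0.0], "xyz": [-0.08, 0, -0.11], "grip": 50},
    {"rot": [0, 0, 0.0], "xyz": [-0.08, 0, -0.11], "grip": 50},
    {"rot": [0, 0, 0.0], "xyz": [-0.08, 0, -0.11], "grip": 50}
  ]
}}

```text
clock: 18.88
tool_pos: [0.4939, -0.2321, 0.2177]
eef_rot: [0.634, 0.774, 0.002, 0.004]
contact_force: [-0.5, -0.1, -0.9]
opening: 0.804
finger_force: 0.0
```

```bash
python3 - <<'E'
from h import *
avg(2); s=r.get_state(); im=r.snapshot("wrist")[:,:,::-1]; c=cam("wrist",s)
hsv=cv2.cvtColor(im,cv2.COLOR_BGR2HSV).astype(int); H,S,V=hsv[...,0],hsv[...,1],hsv[...,2]
for nm,m,z in(("bed",(H>100)&(H<125)&(S>120),.016),("wood",(H>8)&(H<25)&(S>60)&(V>190),.096),("alu",(S<40)&(V>150),.031)):
    for b in blobs(m,500)[:2]: q=rect(cast(c,b,z)); print(nm,b.mean(0).round(),*q,(B@(q[0]/1000-o)*1000).round(1))
cv2.imwrite("pics/w6.png",im); side=r.snapshot("side")[:,:,::-1]
a=cv2.resize(im[0:260,150:500],None,fx=1.7,fy=1.7,interpolation=cv2.INTER_CUBIC)[:300]
b=cv2.resize(side[225:335,275:405],None,fx=4.58,fy=4.58,interpolation=cv2.INTER_CUBIC)
k=min(a.shape[1],595); a=a[:,:k]; b=cv2.resize(b,(k//2+50,int((k//2+50)*11/13)))
out=np.zeros((a.shape[0]+b.shape[0],k,3),np.uint8); out[:a.shape[0]]=a; out[a.shape[0]:,:b.shape[1]]=b; cv2.imwrite("pics/f6.png",out[:600])
E
```

```text
t 18.93 bed x 6.92 y -80.87 z 217.46 yaw -0.14 tilt -0.19 0.49 | F x -0.36 y 0.37 z -0.56 Mz -0.010 sd [0.01 0.53 0.23 0.05 0.03 0.03 0.18 0.39 0.35 0.02]
bed [325. 111.] [ 470.7 -153.5] 229.7 149.4 11.57 [-0.1  0.2]
wood [325. 130.] [ 481.4 -157.6] 30.6 30.5 11.46 [ 9.6 -5.9]
wood [254. 261.] [ 448.  -261.8] 65.6 17.8 12.93 [ -44.  -101.3]
alu [323. 135.] [ 483.5 -163. ] 119.7 91.8 11.48 [ 10.6 -11.7]
alu [490. 186.] [ 637.9 -174.6] 67.9 53.8 6.63 [159.5 -53.9]
```

View pics/f6.png

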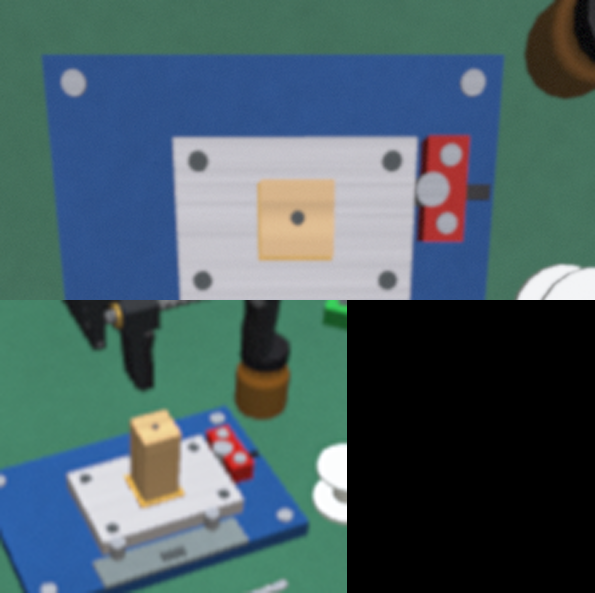

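```bash
python3 - <<'E'
from h import *
ims={"press":cv2.imread("pics/s4.png"),"open":cv2.imread("pics/s5.png")}
ims["now"]=cv2.resize(r.snapshot("side")[225:335,275:405,::-1],None,fx=5,fy=5,interpolation=cv2.INTER_CUBIC)
c=cam("side")
for k,im in ims.items():
    g=cv2.cvtColor(im,cv2.COLOR_BGR2GRAY).astype(float); out=[]
    for u,v in((160,335),(210,428),(420,362)):
        w=np.clip(170-g[v-17:v+18,u-22:u+23],0,None); Y,X=np.mgrid[v-17:v+18,u-22:u+23]
        p=np.array([(w*X).sum(),(w*Y).sum()])/w.sum()
        q=cast(c,(p+.5)/5-.5+[275,225],.031)[0,:2]; out.append((B@(q-o)*1000).round(2))
    print(k,*out)
E
```

```text
press [-38.52  23.96] [-38.46 -35.09] [ 58.46 -34.76]
open [-38.9   24.47] [-38.47 -35.23] [ 58.37 -34.73]
now [-38.82  24.02] [-38.48 -35.23] [ 58.36 -34.7 ]
```

The plate has not moved since the press: hole centroids agree to about 0.1 mm, the edge bears on both dowels and the end is on the nose. I'm handing in.

```bash
python3 -c "
from plant import r
print(r.finish_job())"
```

```text
the job is handed in; nothing more can be done
None
```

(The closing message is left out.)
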